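# Seat the paint tray on its locating pin

### The arm

A 6-joint arm with a two-finger parallel gripper is mounted at the origin on the work surface. World frame = base frame: x ahead of the robot, y to its left, z up, the work surface at z = 0. Lengths are in m, angles in rad, forces in N, time in s.
With the tool pointing down it reaches from about 0.35 to 0.975 m from the base axis. Payload 4.9 kg.
Tool frame: the origin (TCP) lies at the very end of the fingers, on their centre line; the grasp point (between the pads) lies 19 mm behind it; z points along the fingers, y is the line along which they close (so a half turn about z gives the same grasp; the last joint's range is limited). The gripper opens to 85 mm and grips with 20 to 120 N. Pads are 22 mm wide; open, the fingers measure 114 mm over their backs; the gripper's body (76 mm by 85 mm) begins 54 mm behind the grasp point. The pads swing forward as they close: fully open they stand 13 mm farther back than shut.
Start: joints at [-0.119, 0.053, 1.613, -0, 1.476, -0.119], TCP at [0.625, 0, 0.231] pointing down, gripper open.
Joint ranges: [-3.01, 3.01], [-1.01, 2.22], [0.06, 2.58], [-1.02, 4.17], [0.09, 2.62], [-3.14, 3.14]. Speed limits (rad/s): [2.57, 2.57, 3.14, 3.14, 3.14, 3.14].

### API

Orientations are given as a rotation vector (axis times angle).
In Python, from station import ctrl, imaging gives the robot as it stands.
- The arm moves only by the tool play_rows, never from a script. Its argument "series" is a list of rows, each a list of 3 entries, a list of its own where there are three numbers: the opening, from 0 (shut) to 1 (fully open), then the shift along the tool's x, y, z each as a share of 0.05 m, from -1 to 1, then the turn, a rotation vector about the tool's x, y, z each as a share of 8 degrees, from -1 to 1. In form: [[grip, [dx, dy, dz], [ax, ay, az]], ...]. A call has 1 to 8 rows; each row shifts and turns the commanded pose from where the row before left it, along the tool's axes as they then stand; what a row does not reach is not made up. A row lasts 1/8 s, in which the tool goes at most 62.5 mm and 10.7 degrees, less where a joint would pass 70% of its speed; a pose out of reach is approached as far as the arm can. A call with a number of a shift or a turn outside -1 to 1 is refused whole. A call with a gripper value outside its range is refused whole. The fingers move at their own pace and stop on an object; "force" is the grip in N (left out, the last holds). Time passes only in rows, so rows that do not move let the fingers close. It gives the time, the measured TCP pose, the force, the opening and the grip force at its end, in the units of the state.
- ctrl.get_obs(): the state, without advancing time (a new reading comes with each control period).
- imaging.get_image(name): name is "scene" or "side" or "wrist"; returns a dict with "color" (400x640x3 uint8, blue, green, red), "fx", "fy", "cx", "cy" (pixels), "D" ([k1, k2, p1, p2, k3] as OpenCV has them; the pictures are not rectified), "extrinsics" (4x4, takes a point from world to camera coordinates); the wrist camera has in their place "hand_eye" (4x4, takes a point from camera to tool coordinates, whose origin is the TCP and whose axes are the flange's). Camera axes: x right, y down, z forward; pixel columns grow to the right and rows downward; lengths in m; the calibration is good to about 2 mm. A picture is of the moment at which its call begins: read the wrist's pose just before it. There is no depth.
- ctrl.finish_job(): hands the job in; it is judged then, once.
The state is a dict: "t": time; "q": joint angles; "dq": joint speeds; "effort": joint torques, N m; "tool_pos": TCP position; "tool_rot": TCP orientation; "contact_force": force on the tool from outside, world axes, zero at the start; "wrist_torque": the same for the moment, N m; "opening": finger opening in m; "grip_force": force on a finger pad.
Only numpy, scipy, OpenCV 4.12 (cv2) and the standard library are available. Lean on these libraries where they do the work, as an engineer would, in place of code of your own. Each camera call takes 0.05 s, during which the arm holds its last target. There are 200 camera calls.

### The job

Pick up the watercolour paint tray by its grip and set it on the wooden stand with its hole over the steel pin, feeling gently for the pin until the tray drops over it. Leave the tray let go, fully home and flat on the stand, squarely along it with the grip over the stand's middle, and leave the cup, dish, jar and brush alone.

Things in the scene. Friction and masses are not known exactly. Their poses are not given: they have to be found in the camera images.
- tray_grip (a point): Centre of the paint tray's upright grip bar: 40 mm long (tray x), 14 mm wide (y), 36 mm tall, from 10 to 46 mm above the tray's underside; this point is 28 mm above the underside, at the tray's middle. x points along the tray towards its hole, z up. The tray is a loose white plate 160 x 110 x 10 mm, about 0.2 kg, with two rows of paint pans (3 mm high) along its long edges.
- tray_hole (a point): Centre of the tray's round through hole, 11 mm across, at the level of the underside, 45 mm from the grip along the tray's +x; axes as the tray's. The plate is brittle: press it on the stand or pin lightly (5 to 10 N, never over 35 N), and do not let it fall on them.
- stand_disc (a point): Centre of the flush steel disc (38 mm across) in the stand's top, 20 mm above the table; axes as the stand's. The fixed steel pin on it is 8 mm thick and 9 mm tall, its upper 4 mm tapering to 4 mm. The pin's axis is 7 mm from this centre, to a side that differs each time and is not measured. A tray resting on its tip is 9 mm above the stand's top; with the hole over the pin it sinks flush.
- stand: Wooden block fixed to the table, 180 x 130 mm (x, y), 20 mm high; origin in the middle of its underside. x runs along its length to the end with the disc, whose centre is 45 mm from the middle. The tray belongs with its x along the stand's x, its hole over the pin.
- cup: Bystander: empty white plastic cup, 74 mm across, 95 mm tall; origin at the centre of its underside.
- dish: Bystander: white ceramic plate 120 mm across, 20 mm high; origin at the centre of its underside.
- jar: Bystander: small jar, 60 mm across, 80 mm tall; origin at the centre of its underside.
- brush: Bystander: flat wash brush 200 mm long lying on the table; origin under its middle, x along it.
Mind the look-alikes: they are no part of the job. Of the things like the stand, leave any that is yellow; of the rest the smaller one is meant.

How it is judged:
On the way:
1. the tray is lifted clear of the table (height (world z) of tray_hole above 0.03 m), for 0.1 s.
At the end, for the whole second after the job is handed in: The tray is let go and at rest, its hole over the pin: underside within 2 mm of the stand's top, level within 0.03 rad, hole within 12 mm of the disc's centre, grip within 25 mm of the stand's middle, and turned no more than 0.2 rad from the stand's length (z of tray_hole in the frame of stand_disc between -0.002 and 0.002 m and horizontal distance between tray_hole and stand_disc below 0.012 m and horizontal distance between tray_grip and stand below 0.025 m and angle between the x axis of tray_grip and the x axis of stand, either way round below 0.2 rad and angle between the z axis of tray_grip and the z axis of stand, either way round below 0.03 rad and linear speed of tray below 0.01 m/s); the robot touches nothing.
It fails at once if the tray is pressed or dropped on the stand or pin with more than 35 N (contact force between tray and stand above 35 N).
It fails at once if a bystander is moved more than 15 mm (distance of any of cup, dish, jar, brush from where it was at the start of the episode above 0.015 m).
It also fails if it takes over 64 s, if anything falls off the work surface, if the arm or the gripper's body presses on something with over 40 N, if the wrist force passes 120 N, or if a joint passes its speed limit or range.

## Working session

There is one attempt and no reset: what is moved stays moved. The work goes in short steps, Python scripts to look and compute and a tool call to move; the robot and the scene stay as the last step left them, time stands still between calls to the robot, and variables do not carry over. Pictures are saved under pics/ and viewed, at most 10 in all, crops included, and the job is handed in when it is done.

Besides the shell and the picture viewer there is one more tool, called after "Emit:" as name([rows], argument=value, ...), one row to a line, values as JSON. play_rows: Moves the arm, as the interface text tells. Shift numbers are shares of 0.05 m and turn numbers shares of 8 degrees, none past 1 either way. Its arguments: {"type":"object","properties":{"series":{"type":"array"},"force":{"type":"number"}},"required":["series"]}

```bash
mkdir -p pics; ls; cat > h.py <<'E'
import numpy as np, cv2
from scipy.spatial.transform import Rotation as R
from station import ctrl, imaging
def get(name):
    o=ctrl.get_obs(); im=imaging.get_image(name)
    K=np.array([[im['fx'],0,im['cx']],[0,im['fy'],im['cy']],[0,0,1]]); D=np.array(im['D'],float)
    if 'extrinsics' in im: T=np.linalg.inv(np.array(im['extrinsics']))
    else:
        W=np.eye(4); W[:3,:3]=R.from_rotvec(o['tool_rot']).as_matrix(); W[:3,3]=o['tool_pos']; T=W@np.array(im['hand_eye'])
    return dict(img=np.ascontiguousarray(im['color']),K=K,D=D,T=T,o=o)
def ray(c,uv,z):
    p=cv2.undistortPoints(np.array(uv,float).reshape(-1,1,2),c['K'],c['D']).reshape(-1,2)
    d=np.c_[p,np.ones(len(p))]@c['T'][:3,:3].T; o=c['T'][:3,3]
    return o+d*((z-o[2])/d[:,2])[:,None]
def proj(c,P):
    M=np.linalg.inv(c['T']); return cv2.projectPoints(np.array(P,float).reshape(-1,1,3),cv2.Rodrigues(M[:3,:3])[0],M[:3,3],c['K'],c['D'])[0].reshape(-1,2)
E
python3 - <<'E'
from h import *
import pickle
for n in ["scene","side"]:
    c=get(n); cv2.imwrite(f'pics/{n}0.png',c['img']); pickle.dump(c,open(n+'0.pkl','wb')); print(n,c['T'][:3,3])
print(c['o'])
E
```

```text
pics
scene [0.91336407 0.49317628 0.67227894]
side [ 0.30252089 -1.15576445  0.67822683]
{'t': 0.05, 'q': array([-1.19023722e-01,  5.33533622e-02,  1.61430333e+00,  2.28456675e-05,
        1.47600787e+00, -1.19015126e-01]), 'dq': array([-0.00045692, -0.00041249,  0.00049027, -0.00033776,  0.0009992 ,
        0.0011606 ]), 'effort': array([-2.93869771e-04, -3.95179331e+01, -3.71659827e+01, -1.92634184e-04,
        4.14655718e-03,  1.37990432e-05]), 'tool_pos': array([6.24371531e-01, 6.71501203e-05, 2.30059618e-01]), 'tool_rot': array([-2.22029142e+00, -2.22026748e+00,  1.98266047e-03]), 'contact_force': array([-0.63650843,  0.44405656, -0.07114004]), 'wrist_torque': array([-0.03686121,  0.04031405,  0.02494997]), 'grip_force': 0.0, 'opening': 0.08520928052639754}
```

View pics/scene0.png

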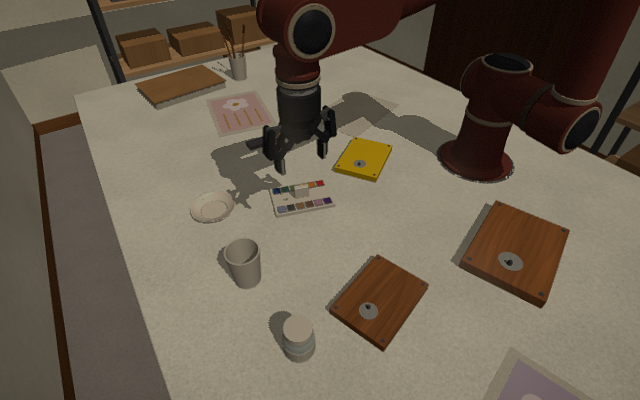

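View pics/side0.png

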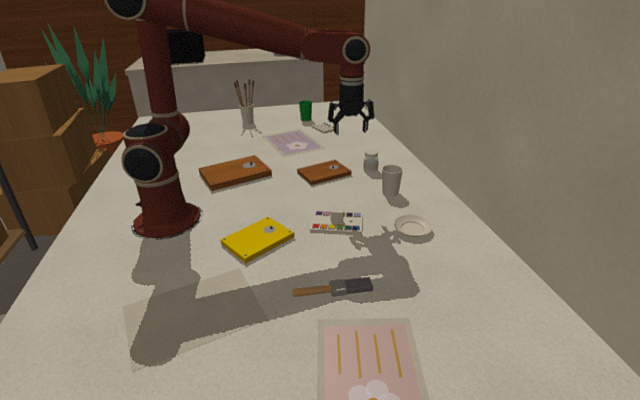

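Scene: stand look-alikes are the yellow block (362,158), brown block A (380,300) and brown block B (515,250). The tray is at (302,197). The cup, dish and jar are at (243,262), (212,207) and (298,338). I'll measure both brown blocks.

```bash
python3 - <<'E'
from h import *
import pickle
c=pickle.load(open('scene0.pkl','rb')); im=c['img']
hsv=cv2.cvtColor(im,cv2.COLOR_BGR2HSV)
w=((hsv[...,0]<14)&(hsv[...,1]>110)&(hsv[...,2]>60)).astype(np.uint8)
for nm,(x0,y0,x1,y1) in dict(A=(322,248,436,352),B=(450,195,580,310)).items():
    m=np.zeros_like(w); m[y0:y1,x0:x1]=w[y0:y1,x0:x1]
    k=max(cv2.findContours(m,0,1)[0],key=cv2.contourArea)
    P=ray(c,k.reshape(-1,2),0.02)[:,:2]
    r=cv2.minAreaRect((P*1000).astype(np.float32)); print(nm,r)
    g=((hsv[...,1]<70)&(hsv[...,2]>70)).astype(np.uint8); mm=np.zeros_like(g); cv2.drawContours(mm,[cv2.convexHull(k)],-1,1,-1); mm=cv2.erode(mm,np.ones((9,9)))
    kk=max(cv2.findContours(g*mm,0,1)[0],key=cv2.contourArea); e=cv2.minEnclosingCircle(kk); print('disc',e,ray(c,[cv2.fitEllipse(kk)[0]],0.02))
a=cv2.resize(im[165:225,240:360],None,fx=5,fy=5,interpolation=2)
b=cv2.resize(im[245:355,320:440],None,fx=5,fy=5,interpolation=2)[:550]
cv2.imwrite('pics/cr.png',cv2.resize(np.vstack([a,b]),(420,595)))
E
```

```text
A ((578.5549926757812, 215.99400329589844), (180.0819854736328, 131.3169403076172), 16.94068145751953)
disc ((368.0, 311.0), 9.486932754516602) [[0.61972184 0.22723543 0.02      ]]
B ((229.219970703125, 293.33062744140625), (269.26666259765625, 179.82054138183594), 19.0842342376709)
disc ((510.0862121582031, 260.7930908203125), 13.002032279968262) [[0.2776097  0.31037163 0.02      ]]
```

View pics/cr.png

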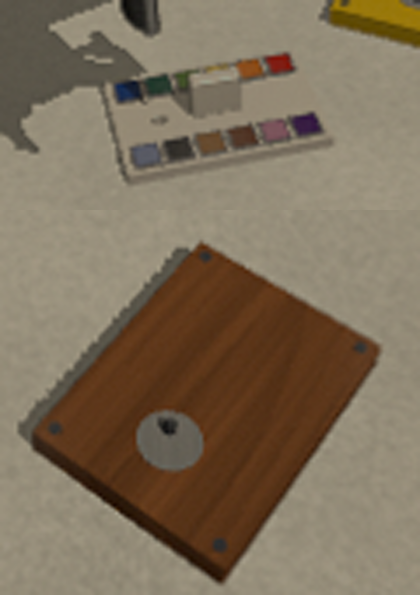

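The crop shows the white tray with its grip top at about (302,187) and its hole at (286,199). Block A (180x131 mm) is the stand, with a dark pin near the far side of its disc. B (269x180 mm) and the yellow block are decoys. I'll locate the tray next.

```bash
python3 - <<'E'
from h import *
import pickle
c=pickle.load(open('scene0.pkl','rb'))
h=ray(c,[(285.7,199.3)],0.008)[0]; g=ray(c,[(301.4,186.5)],0.046)[0]
print(h,g,np.hypot(*(h-g)[:2]),np.degrees(np.arctan2(*(h-g)[1::-1])))
cor=ray(c,np.array([(105,83),(127,180),(332,141)])/3.5+[240,165],0.01);print(cor)
im=imaging.get_image("wrist"); print(np.round(im['hand_eye'],3), im['fx'])
print(R.from_rotvec(ctrl.get_obs()['tool_rot']).as_matrix().round(3))
E
```

```text
[ 0.58607599 -0.16046572  0.008     ] [ 0.54486277 -0.14346469  0.046     ] 0.04458211030629794 -22.416833031421085
[[ 0.60166481 -0.22131374  0.01      ]
 [ 0.63984511 -0.11537414  0.01      ]
 [ 0.49057815 -0.06502352  0.01      ]]
[[ 0.001 -0.959 -0.284  0.073]
 [ 1.     0.     0.002  0.001]
 [-0.002 -0.284  0.959 -0.143]
 [ 0.     0.     0.     1.   ]] 310.2135708295564
[[-0.     1.    -0.002]
 [ 1.     0.     0.   ]
 [ 0.    -0.002 -1.   ]]
```

Emit:
play_rows([
  [1,[-0.71,-0.4,0],[0,0,0]],
  [1,[-0.71,-0.4,0],[0,0,0]],
  [1,[-0.71,-0.4,0],[0,0,0]],
  [1,[-0.71,-0.4,0],[0,0,0]],
  [1,[0,0,0],[0,0,1]],
  [1,[0,0,0],[0,0,1]],
  [1,[0,0,0],[0,0,1]],
  [1,[0,0,0],[0,0,1]],
])

```text
t: 1.15
tool_pos: [0.5447, -0.142, 0.2309]
tool_rot: [-2.751, -1.516, 0.001]
contact_force: [0.6, -0.5, 0.0]
opening: 0.0855
grip_force: 0.0
```

Emit:
play_rows([
  [1,[0,0,0],[0,0,1]],
  [1,[0,0,0],[0,0,1]],
  [1,[0,0,0],[0,0,1]],
  [1,[0,0,0],[0,0,1]],
  [1,[0,0,0],[0,0,1]],
  [1,[0,0,0],[0,0,1]],
  [1,[0,0,0],[0,0,1]],
  [1,[0,0,0],[0,0,1]],
])

```text
t: 2.15
tool_pos: [0.5447, -0.1419, 0.2308]
tool_rot: [-3.137, 0.172, 0.001]
contact_force: [-0.4, -0.7, -0.2]
opening: 0.0858
grip_force: 0.0
```

Emit:
play_rows([
  [1,[0,0,0],[0,0,0.9]],
  [1,[0,0,0],[0,0,0.9]],
  [1,[0,0,0],[0,0,0]],
])

```text
t: 2.52
tool_pos: [0.5448, -0.1419, 0.2309]
tool_rot: [-3.092, 0.554, 0.001]
contact_force: [0.0, -0.4, 0.5]
opening: 0.0854
grip_force: 0.0
```

```bash
python3 - <<'E'
from h import *
import pickle
c=get("wrist"); pickle.dump(c,open('w1.pkl','wb')); cv2.imwrite('pics/w1.png',c['img'])
print(c['o']['tool_pos'],R.from_rotvec(c['o']['tool_rot']).as_matrix().round(3),c['o']['q'])
print(proj(c,[[0.545,-0.143,0.046],[0.586,-0.16,0.01]]))
E
```

```text
[ 0.54478388 -0.14189657  0.23090122] [[ 0.938 -0.347 -0.001]
 [-0.347 -0.938  0.   ]
 [-0.001 -0.    -1.   ]] [-3.86991427e-01 -9.41696316e-02  1.75827378e+00  1.79907909e-06
  1.47815743e+00  1.53832691e+00]
[[328.42837882 176.78938642]
 [329.8509916  132.32530219]]
```

View pics/w1.png

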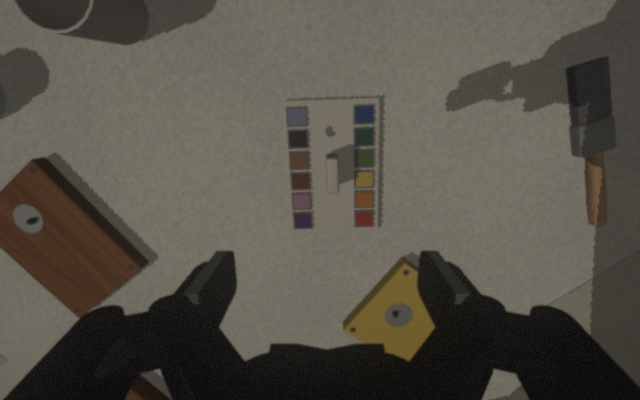

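The wrist view shows the grip top at about (332,175), the hole at (330,131), and the pans in two columns. The stand's disc is at (28,219), with the dark pin near (33,220).

```bash
python3 - <<'E'
from h import *
import pickle
c=pickle.load(open('w1.pkl','rb'))
P=ray(c,[(297,116),(364,114),(303,220),(364,218)],0.013)
f=(P[0]+P[1])/2;b=(P[2]+P[3])/2;d=f-b
print('centre',(f+b)/2,'yaw',np.degrees(np.arctan2(d[1],d[0])), np.linalg.norm(d))
v=P[0]-P[1]+P[2]-P[3]; print('yaw y',np.degrees(np.arctan2(v[1],v[0]))-90)
print('grip',ray(c,[(332,174.5)],0.046),'hole',ray(c,[(330,131)],0.009))
M=R.from_rotvec(c['o']['tool_rot']).as_matrix();print(np.degrees(np.arctan2(M[1,0],M[0,0])))
E
```

```text
centre [ 0.54497291 -0.1477106   0.013     ] yaw -18.362998787885605 0.12438656271262209
yaw y -18.431967391375665
grip [[ 0.5460319  -0.14747375  0.046     ]] hole [[ 0.58727553 -0.16065977  0.009     ]]
-20.312624265551747
```

Emit:
play_rows([
  [1,[0.05,0.1,0.5],[0,0,-0.24]],
  [1,[0,0,1],[0,0,0]],
  [1,[0,0,1],[0,0,0]],
  [1,[0,0,1],[0,0,0]],
  [1,[0,0,0.5],[0,0,0]],
  [1,[0,0,0.28],[0,0,0]],
  [1,[0,0,0],[0,0,0]],
])

```text
t: 3.45
tool_pos: [0.5452, -0.1474, 0.0167]
tool_rot: [-3.101, 0.503, 0.002]
contact_force: [0.7, 0.3, 0.5]
opening: 0.0853
grip_force: 0.0
```

Emit:
play_rows([
  [0,[0,0,0],[0,0,0]],
  [0,[0,0,0],[0,0,0]],
  [0,[0,0,0],[0,0,0]],
  [0,[0,0,0],[0,0,0]],
  [0,[0,0,0],[0,0,0]],
  [0,[0,0,0],[0,0,0]],
  [0,[0,0,0],[0,0,0]],
  [0,[0,0,0],[0,0,0]],
], force=60)

```text
t: 4.45
tool_pos: [0.5461, -0.1478, 0.018]
tool_rot: [3.101, -0.504, 0.002]
contact_force: [-1.0, 0.5, 4.9]
opening: 0.0132
grip_force: 59.9
```

Emit:
play_rows([
  [0,[0,0,-0.5],[0,0,0]],
  [0,[0,0,-1],[0,0,0]],
  [0,[0,0,-1],[0,0,0]],
  [0,[0,0,-0.8],[0,0,0]],
  [0,[0,0,0],[0,0,0]],
])

```text
t: 5.08
tool_pos: [0.5473, -0.1482, 0.1856]
tool_rot: [3.099, -0.504, 0.01]
contact_force: [-0.3, -0.2, -2.6]
opening: 0.013
grip_force: 59.2
```

Emit:
play_rows([
  [0,[-0.38,-0.77,0],[0,0,0]],
  [0,[-0.38,-0.77,0],[0,0,0]],
  [0,[-0.38,-0.77,0],[0,0,0]],
  [0,[-0.38,-0.77,0],[0,0,0]],
  [0,[-0.38,-0.77,0],[0,0,0]],
  [0,[-0.38,-0.77,0],[0,0,0]],
  [0,[-0.38,-0.77,0],[0,0,0]],
  [0,[-0.38,-0.77,0],[0,0,0]],
])

```text
t: 6.08
tool_pos: [0.497, 0.1937, 0.1787]
tool_rot: [3.099, -0.504, -0.008]
contact_force: [-0.1, 0.6, -1.9]
opening: 0.0132
grip_force: 59.1
```

Emit:
play_rows([
  [0,[0,0,0],[0,0,-0.87]],
  [0,[0,0,0],[0,0,-0.87]],
  [0,[0,0,0],[0,0,-0.87]],
  [0,[0,0,0],[0,0,-0.87]],
  [0,[0,0,0],[0,0,-0.87]],
  [0,[0,0,0],[0,0,0]],
  [0,[0,0,0],[0,0,0]],
])

```text
t: 6.95
tool_pos: [0.4982, 0.1925, 0.1805]
tool_rot: [3.11, 0.443, -0.005]
contact_force: [0.0, -0.7, -1.5]
opening: 0.0129
grip_force: 59.3
```

```bash
python3 - <<'E'
from h import *
import pickle
c=get("wrist"); pickle.dump(c,open('w2.pkl','wb')); cv2.imwrite('pics/w2.png',c['img'])
M=R.from_rotvec(c['o']['tool_rot']).as_matrix()
print(c['o']['tool_pos'],np.degrees(np.arctan2(M[1,0],M[0,0])),M.round(3))
print(proj(c,[[0.6205,0.228,0.02],[.578,.215,.02]]))
E
```

```text
[0.49816708 0.19252793 0.1804724 ] 16.221008237135578 [[ 0.96   0.279 -0.003]
 [ 0.279 -0.96  -0.001]
 [-0.003 -0.    -1.   ]]
[[327.15436189  43.92778419]
 [327.75277264  95.97739874]]
```

View pics/w2.png

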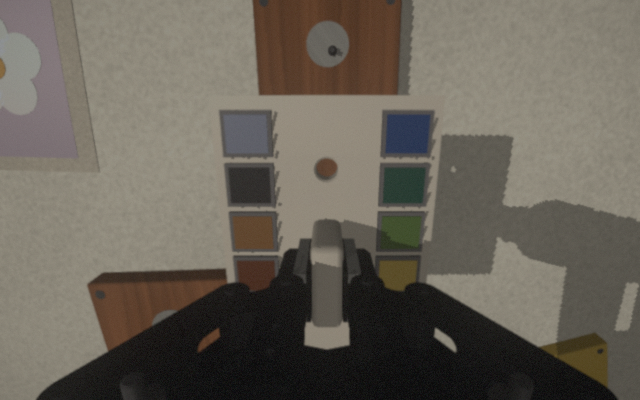

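```bash
python3 - <<'E'
from h import *
import pickle
c=pickle.load(open('w2.pkl','rb')); im=c['img']; hsv=cv2.cvtColor(im,cv2.COLOR_BGR2HSV); g=cv2.cvtColor(im,cv2.COLOR_BGR2GRAY)
print(g[40:60,324:344])
# disc
m=np.zeros(g.shape,np.uint8); m[15:75,300:360]=(hsv[15:75,300:360,1]<90)
k=max(cv2.findContours(m,0,1)[0],key=cv2.contourArea); e=cv2.fitEllipse(cv2.convexHull(k)); print('disc px',e)
m=np.zeros(g.shape,np.uint8); m[150:190,305:350]=(hsv[150:190,305:350,1]>80)
k=max(cv2.findContours(m,0,1)[0],key=cv2.contourArea); eh=cv2.fitEllipse(k); print('hole px',eh)
M=R.from_rotvec(c['o']['tool_rot']).as_matrix(); t=c['o']['tool_pos']
tl=lambda p:(M.T@(p-t))*1000
zz=t[2]
print('hole',tl(ray(c,[eh[0]],zz-.013)[0]),'disc',tl(ray(c,[e[0]],.02)[0]),ray(c,[e[0]],.02)[0])
for px in [(332.5,49.5),(333,50)]: print('pin',tl(ray(c,[px],.0275)[0]),ray(c,[px],.0275)[0])
# stand side edges on row 40 and 80 for yaw
for r in (10,30,60,85):
    s=np.where((hsv[r,:,1]>120)&(hsv[r,:,0]<14))[0]; s=s[(s>240)&(s<415)]; print(r,s.min(),s.max(),ray(c,[(s.min(),r)],.02)[0][:2],ray(c,[(s.max(),r)],.02)[0][:2])
E
```

```text
[[100 100 100 100 102 104 102  99  99  99 101  98 100 100 100  99 100 100
   98  98]
 [101 104 103  99 103 100 103 101 102 101  99 102 101 101 102  99  99  96
   98 100]
 [101 103 103 100 101 102 100 102 102  99  99 100 100 101 102 102  98  97
  100  98]
 [ 98  98 101 101 101 102 102 103 103 102 100  99  99 100 100 101  99  96
   98  96]
 [ 99  99 101 100 104 101 101  99  97  96  98 101  99  98 102 101 101 102
  101 101]
 [100  98  99 102 101  98  90  79  73  78  85  94 100 101 101 102  99 100
  101  99]
 [ 98  99 101  99  95  82  68  56  56  51  58  77  92  99 100 101 100 101
  101  99]
 [101 100 100  95  85  64  54  53  51  46  46  56  80  95  95 100 100 102
  102 101]
 [ 99  99  99  94  72  55  52  56  55  53  46  44  59  74  81  91  97  98
   98 102]
 [101  99  98  92  66  53  53  55  57  59  47  42  45  63  73  79  87  97
  100 101]
 [ 97  99  99  90  64  51  54  55  57  54  48  39  48  63  68  72  89  98
  101 100]
 [101  97  99  92  63  50  46  53  57  49  41  40  47  65  69  69  82  91
   96  99]
 [101 101 100  93  68  49  45  47  45  40  37  39  50  68  67  66  70  76
   83 
[... 639 characters left out ...]
3803711), (43.18858337402344, 46.896183013916016), 179.9821319580078)
hole px ((326.4019470214844, 167.04762268066406), (16.361589431762695, 19.528606414794922), 88.21697998046875)
hole [43.97656868 -0.43599385 12.8715541 ] disc [128.17260598   0.27604128 160.09825523] [0.62085537 0.22796709 0.02      ]
pin [122.00671568   4.80876186 152.61533862] [0.61622258 0.22189708 0.0275    ]
pin [121.60337989   5.24820206 152.61642941] [0.61595805 0.22136247 0.0275    ]
10 255 399 [0.62923156 0.29604462] [0.66436951 0.17560323]
30 256 398 [0.61394401 0.29162444] [0.64910567 0.17109985]
60 260 396 [0.59081472 0.28260462] [0.62527496 0.16451405]
85 263 395 [0.57066012 0.27509427] [0.60478068 0.15818667]
```

The wrist view shows the disc at (328,44), the pin at (332,50) below right of its centre, and the tray hole at (326,167). The hole needs to go about 78 mm along tool x and 4.7 mm along tool y.

Emit:
play_rows([
  [0,[0.78,0.05,0],[0,0,0]],
  [0,[0.78,0.04,0],[0,0,0]],
  [0,[0,0,0.8],[0,0,0]],
  [0,[0,0,0.8],[0,0,0]],
  [0,[0,0,0.5],[0,0,0]],
  [0,[0,0,0.3],[0,0,0]],
  [0,[0,0,0],[0,0,0]],
  [0,[0,0,0],[0,0,0]],
])

```text
t: 8.0
tool_pos: [0.5763, 0.2106, 0.0639]
tool_rot: [-3.11, -0.446, -0.004]
contact_force: [0.3, 0.4, -0.9]
opening: 0.013
grip_force: 59.4
```

```bash
python3 - <<'E'
from h import *
import pickle
c=get("wrist"); pickle.dump(c,open('w3.pkl','wb')); im=c['img']
cv2.imwrite('pics/w3.png',cv2.resize(im[110:230,260:400],None,fx=4,fy=4,interpolation=2))
M=R.from_rotvec(c['o']['tool_rot']).as_matrix(); t=c['o']['tool_pos']
print(t,M.round(4),c['o']['contact_force'],np.degrees(np.arctan2(M[1,0],M[0,0])))
P=t+M@[.045,0,0]; P[2]=.029; print(proj(c,[P]))
E
```

```text
[0.57628793 0.21057934 0.06386507] [[ 9.598e-01  2.808e-01  2.500e-03]
 [ 2.808e-01 -9.598e-01  6.000e-04]
 [ 2.600e-03  2.000e-04 -1.000e+00]] [ 0.28605784  0.43583433 -0.85251351] 16.30612835436112
[[327.16054785 158.35206559]]
```

View pics/w3.png

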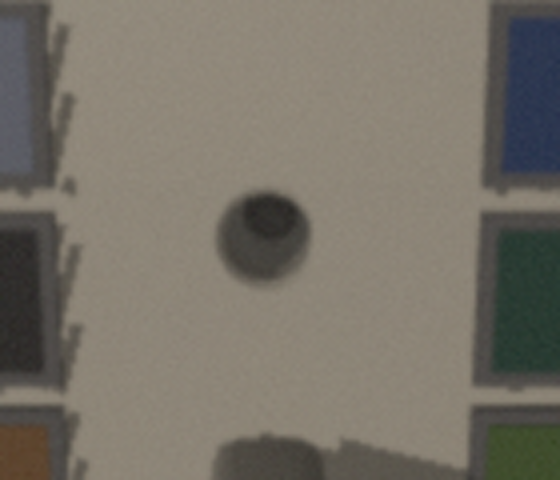

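The crop shows the pin visible through the hole: pin at about (327.8,163.3), hole centre at (326,169.3) in full-image pixels.

```bash
python3 - <<'E'
from h import *
import pickle
c=pickle.load(open('w3.pkl','rb'))
M=R.from_rotvec(c['o']['tool_rot']).as_matrix(); t=c['o']['tool_pos']
tl=lambda p:(M.T@(p-t))*1000
print('hole',tl(ray(c,[(326,169.3)],t[2]-.013)[0]),'pin',[tl(ray(c,[(327.8,163.2)],z)[0]) for z in (.025,.027)])
E
```

```text
hole [42.77190943 -0.63891383 13.11016176] pin [array([41.40131   ,  0.38471054, 38.97194622]), array([41.74959902,  0.37599057, 36.97283569])]
```

Emit:
play_rows([
  [0,[-0.02,0.02,0.15],[0,0,0]],
  [0,[0,0,0.1],[0,0,0]],
  [0,[0,0,0],[0,0,0]],
  [0,[0,0,0.04],[0,0,0]],
  [0,[0,0,0],[0,0,0]],
])

```text
t: 8.68
tool_pos: [0.5744, 0.2091, 0.0477]
tool_rot: [-3.11, -0.446, 0.0]
contact_force: [0.4, 0.3, -1.9]
opening: 0.013
grip_force: 59.4
```

Emit:
play_rows([
  [0,[0,0,0.03],[0,0,0]],
  [0,[0,0,0.02],[0,0,0]],
  [0,[0,0,0],[0,0,0]],
])

```text
t: 9.05
tool_pos: [0.5744, 0.2091, 0.0452]
tool_rot: [3.11, 0.446, -0.0]
contact_force: [-0.1, 0.3, -1.8]
opening: 0.013
grip_force: 59.4
```

Emit:
play_rows([
  [0,[0,0,0.02],[0,0,0]],
  [0,[0,0,0.02],[0,0,0]],
  [0,[0,0,0],[0,0,0]],
])

```text
t: 9.43
tool_pos: [0.5744, 0.2091, 0.0432]
tool_rot: [-3.11, -0.446, 0.0]
contact_force: [-0.6, -0.4, -2.1]
opening: 0.013
grip_force: 59.4
```

Emit:
play_rows([
  [0,[0,0,0.02],[0,0,0]],
  [0,[0,0,0.02],[0,0,0]],
  [0,[0,0,0],[0,0,0]],
])

```text
t: 9.8
tool_pos: [0.5744, 0.2091, 0.0412]
tool_rot: [3.11, 0.446, -0.0]
contact_force: [-1.0, -0.1, -2.4]
opening: 0.0127
grip_force: 59.4
```

Emit:
play_rows([
  [0,[0,0,0.02],[0,0,0]],
  [0,[0,0,0.02],[0,0,0]],
  [0,[0,0,0],[0,0,0]],
])

```text
t: 10.18
tool_pos: [0.5744, 0.209, 0.0391]
tool_rot: [3.11, 0.446, -0.001]
contact_force: [-0.5, -0.6, -1.7]
opening: 0.0134
grip_force: 59.4
```

Emit:
play_rows([
  [0,[0,0,0.01],[0,0,0]],
  [0,[0,0,0.01],[0,0,0]],
  [0,[0,0,0],[0,0,0]],
])

```text
t: 10.55
tool_pos: [0.5745, 0.2091, 0.0383]
tool_rot: [3.11, 0.446, -0.0]
contact_force: [0.0, 0.2, -1.3]
opening: 0.0135
grip_force: 59.4
```

Emit:
play_rows([
  [0,[0,0,0.01],[0,0,0]],
  [0,[0,0,0.01],[0,0,0]],
  [0,[0,0,0],[0,0,0]],
])

```text
t: 10.92
tool_pos: [0.5747, 0.2092, 0.038]
tool_rot: [3.11, 0.446, 0.0]
contact_force: [-3.6, -0.8, 4.3]
opening: 0.013
grip_force: 60.1
```

Emit:
play_rows([
  [0.2,[0,0,0],[0,0,0]],
  [0.4,[0,0,0],[0,0,0]],
  [0.7,[0,0,0],[0,0,0]],
  [0.7,[0,0,0],[0,0,0]],
  [0.7,[0,0,0],[0,0,0]],
])

```text
t: 11.55
tool_pos: [0.5745, 0.2091, 0.0373]
tool_rot: [-3.11, -0.446, -0.0]
contact_force: [-0.5, 0.0, 0.5]
opening: 0.0593
grip_force: 0.0
```

Emit:
play_rows([
  [0.7,[0,0,-0.2],[0,0,0]],
  [0.7,[0,0,-0.5],[0,0,0]],
  [0.7,[0,0,-1],[0,0,0]],
  [0.7,[0,0,-1],[0,0,0]],
  [0.7,[0,0,0],[0,0,0]],
  [0.7,[0,0,0],[0,0,0]],
])

```text
t: 12.3
tool_pos: [0.5744, 0.2091, 0.1726]
tool_rot: [-3.11, -0.446, -0.001]
contact_force: [0.2, -0.6, -0.2]
opening: 0.0599
grip_force: 0.0
```

```bash
python3 - <<'E'
from h import *
a=get("side");b=get("wrist")
cv2.imwrite('pics/end.png',np.vstack([cv2.resize(a['img'][140:215,280:420],(560,300),interpolation=2),cv2.resize(b['img'],(560,300))[:290]]))
E
```

```text
(no output)
```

View pics/end.png

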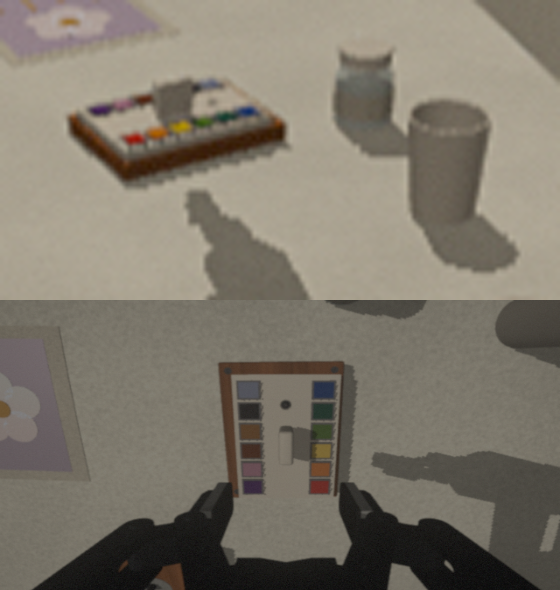

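The tray lies flush and square on the stand. The pin shows dark in the hole at (285,405), and the gripper is clear with the cup and jar untouched. Handing in.

```bash
python3 -c "
from station import ctrl
print(ctrl.finish_job())"
```

```text
the job is handed in; nothing more can be done
None
```

The tray is on the smaller brown stand with its hole over the pin, flush and square in the last pictures and let go. I handed the job in after about 12 s of robot time; the hand-in returned no verdict.

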